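Press an assay plate flush in its alignment nest with a spacer

TASK

The assay plate lies loose in the alignment nest, a few millimetres short of the red reference rail. Take the spacer by its blue handle out of its stand, slide it straight down to the nest's floor in the gap between the plate and the three black jaw pads, at the one pad where the gap is wide enough, and with it gently push the plate squarely flush against the red rail without touching the plate with the gripper. Finish while still holding the spacer upright there, pressing the plate against the rail, and leave the other things on the bench alone.

Things in the scene. Friction and masses are not known exactly. Their poses are not given: they have to be found in the camera images.
- nest: Fixed aluminium alignment nest, 150 x 164 mm. Origin on the bench; its floor is 8 mm up. x points from the jaw pads (near the robot) to the red rail, y along the rail. Rail face at x = +48 mm: the flush plate's centre is at x = +5, its other long edge at x = -38 mm. A bar at x = -83..-69 mm, 34 mm high (the highest part), carries the pads at y = -36, 0, +36 mm in varying order.
- rail: The slick red reference rail of the nest, 14 x 150 x 22 mm, fixed to it; origin and axes are the nest's.
- pad_short: The short black jaw pad, 12 deep (x) x 34 wide (y) x 22 mm high, fixed. Origin in the middle of its rear face at the nest's floor; axes as the nest's. Its front face (x = +12 mm) faces the plate: the gap here is 19 mm with the plate flush (its edge then at x = +31 mm), 14 to 18 mm at the start. The spacer fits only here.
- pad_long_a: A long black jaw pad, 23 mm deep, otherwise like the short one: the gap here is 8 mm at most, too narrow for the spacer.
- pad_long_b: The other long black jaw pad, the same as pad_long_a.
- plate: Clear 96-well assay plate, 86 (x) x 128 (y) x 14 mm, about 60 g, loose on the nest's floor, between low end stops with 4 mm play at each end. Origin at the centre of its underside; axes as the nest's within about 0.02 rad. At the start 2 to 4 mm short of the rail.
- spacer: Spacer, about 60 g, 78 mm high, loose, upright in the stand, axes as the stand's. Origin at the centre of its foot. Slick orange blade 12 thick (x) x 26 mm wide (y) up to 38 mm, its lowest 6 mm tapering to 6 mm thick; blue collar 20 x 30 mm at 38 to 42 mm; blue handle 16 thick (x) x 26 mm wide (y) at 42 to 78 mm, gripped across its 16 mm. The same both ways round.
- stand: Grey slotted stand, fixed, 34 (x) x 54 (y) x 22 mm; origin on the bench surface. Its slot, 14 x 30 mm, is 14 mm deep with its floor 8 mm above the bench; the spacer stands in it and is drawn out straight upward.
- film_box: Blue and white carton, 52 x 125 x 52 mm, a bystander. Origin at the centre of its underside.
- tube_rack: Blue tube rack, 62 x 130 x 116 mm, a bystander. Origin at the centre of its underside.
- tape_roll: Roll of beige tape, 96 mm across, 25 mm high, a bystander. Origin at the centre of its underside.

How it is judged:
By the outcome, as a careful person would: the job done as asked, in the order asked, and still so for the second after the job is handed in, while the arm keeps its last pose, push and grip.
It also fails if it takes over 32 s, if anything falls off the work surface, if the arm or the gripper's body presses on something with over 40 N, if the wrist force passes 120 N, or if a joint passes its speed limit or range.

ROBOT

A 7-joint arm with a two-finger parallel gripper is mounted at the origin on a cart in front of the work surface, level with it; the furniture and walls round the work are solid. World frame = base frame: x ahead of the robot, y to its left, z up, the work surface at z = 0. Lengths are in m, angles in rad, forces in N, time in s.
With the tool pointing down it reaches from about 0.4 to 0.85 m from the base axis. Payload 10.4 kg.
Tool frame: the origin (TCP) lies between the finger pads; the fingertips stand 22 mm ahead of it and the grasp point (between the pads) lies 3 mm ahead of it; z points along the fingers, y is the line along which they close (so a half turn about z gives the same grasp; the last joint's range is limited). The gripper opens to 85 mm and grips with 20 to 120 N. Pads are 22 mm wide; open, the fingers measure 114 mm over their backs; the gripper's body (76 mm by 85 mm) begins 54 mm behind the grasp point. The pads swing forward as they close: fully open they stand 13 mm farther back than shut.
Start: joints at [-1.337, 0.332, -0.065, 1.46, 0.022, 1.35, -0.088], TCP at [0.159, 0.605, 0.253] pointing down, gripper open.
Joint ranges: [-2.6, 2.6], [-0.5, 2.12], [-1.47, 1.34], [0.16, 2.42], [-1.27, 4.41], [0.06, 2.06], [-2.6, 2.6]. Speed limits (rad/s): [2.22, 2.22, 2.79, 2.79, 3.14, 3.14, 3.14].

INTERFACE

Orientations are given as a unit quaternion [x, y, z, w].
In Python, from workcell import manip, camera, ticket, boxes_of, outline_of gives the robot as it stands.
- The arm moves only by the tool carry_out, never from a script. Its argument "deltas" is a list of rows, each a list of 5 numbers: the shift along the tool's x, y, z as a fraction of full scale, then the turn about the tool's z as a fraction of full scale, then the opening, from -1 (shut) to 1 (fully open), so that 0 is half open. In form: [[tx, ty, tz, spin, gripper], ...]. A call has 1 to 20 rows; each row is the pose to reach, as a shift and turn from the pose commanded when the call began, along the tool's axes at that moment; what a row does not reach only later rows make up. Full scale, the value 1, is 150 mm for a shift and 30 degrees for a turn. A row lasts 1/8 s, in which the tool goes at most 62.5 mm and 10.7 degrees, less where a joint would pass 70% of its speed; a pose out of reach is approached as far as the arm can. A call with a number of a shift or a turn outside -1 to 1 is refused whole. A call with a gripper value outside its range is refused whole. The fingers move at their own pace and stop on an object; "force" is the grip in N (left out, the last holds). Time passes only in rows, so rows that repeat a pose let the fingers close. It gives the time, the measured TCP pose, the force, the opening and the grip force at its end, in the units of the state.
- manip.get_obs(): the state, without advancing time (a new reading comes with each control period).
- camera(name): name is "scene" or "side" or "wrist"; returns a dict with "img" (480x640x3 uint8, red, green, blue), "depth" (480x640 float32, m along the optical axis (not along the pixel's ray), 0 where there is no reading), "vertical_fov" (degrees; the focal length in pixels is half the picture's height over the tangent of half this angle, whatever the lens; pixels are square), "cx", "cy" (the principal point, pixels), "R" (3x3) and "t" (3): a world point X has camera coordinates R X + t. Camera axes: x right, y down, z forward; pixel columns grow to the right and rows downward; lengths in m; the calibration is good to about 2 mm. A picture is of the moment at which its call begins.
- ticket.hand_in(): hands the job in; it is judged then, once.
Trained networks look in a picture, given as the dict that the camera call returned (one of the last four; its "shot" number tells which), for a name from the list of things; names that differ only in an ending like _2 or _b are one class to them, and where a whole thing is asked for, a point or a joint stands for the part that bears it (a point fixed in the world has none). Each returns a list of dicts, best first, with "conf" (0 to 1); they miss things now and then, are a little off and sometimes report something else, mostly with a low value. They report only what shows in the picture. A call takes as long as a camera call.
- boxes_of(query, picture): "position" ([x, y, z] in m, in world coordinates, good to about 4 mm: the middle of the surface that is visible of it).
- outline_of(query, picture): "region" (480x640 bool, what is visible of it).
The state is a dict: "clock": time; "joint_pos": joint angles; "joint_velocities": joint speeds; "tau": joint torques, N m; "position": TCP position; "ee_rot": TCP orientation; "ft_force": force on the tool from outside, world axes, zero at the start; "torque": the same for the moment, N m; "grip_width": opening from 0.0 (shut) to 1.0 (fully open); "grasp_force": force on a finger pad.
Only numpy, scipy, OpenCV 4.12 (cv2) and the standard library are available. Lean on these libraries where they do the work, as an engineer would, in place of code of your own. Each camera call takes 0.05 s, during which the arm holds its last target. There are 200 camera calls.

## Working session

There is one attempt and no reset: what is moved stays moved. The work goes in short steps, Python scripts to look and compute and a tool call to move; the robot and the scene stay as the last step left them, time stands still between calls to the robot, and variables do not carry over. Pictures are saved under pics/ and viewed, at most 10 in all, crops included, and the job is handed in when it is done.

Besides the shell and the picture viewer there is one more tool, called after "Emit:" by a JSON object that holds its "op" and its "data", one argument or row to a line. carry_out: Moves the arm, as the interface text tells. Its arguments: {"type":"object","properties":{"deltas":{"type":"array","items":{"type":"array","items":{"type":"number"}}},"force":{"type":"number"}},"required":["deltas"]}

```bash
mkdir -p pics
cat > h.py <<'E'
import numpy as np, cv2
from workcell import manip, camera, ticket, boxes_of, outline_of
def K(p):
    f=240/np.tan(np.radians(p["vertical_fov"])/2); return f,p["cx"],p["cy"]
def cloud(p):
    f,cx,cy=K(p); d=p["depth"]; v,u=np.mgrid[:480,:640]
    c=np.stack([(u-cx)*d/f,(v-cy)*d/f,d],-1)
    return (c-np.asarray(p["t"]))@np.asarray(p["R"])   # R^T(c-t)
def proj(p,X):
    f,cx,cy=K(p); c=np.asarray(X)@np.asarray(p["R"]).T+np.asarray(p["t"])
    return c[...,:2]/c[...,2:]*f+[cx,cy]
def save(p,n): cv2.imwrite("pics/"+n,cv2.cvtColor(p["img"],cv2.COLOR_RGB2BGR))
E
python3 - <<'E'
from h import *
o=manip.get_obs(); print(o["clock"],o["position"],o["ee_rot"],o["grip_width"])
ims=[]
for n in("scene","side"):
    p=camera(n); ims.append(p["img"]); 
    for q in("nest","rail","pad_short","pad_long_a","plate","spacer","stand","film_box","tube_rack","tape_roll"):
        print(n,q,[(np.round(b["position"],3).tolist(),round(b["conf"],2)) for b in boxes_of(q,p)[:3]])
    save(p,n+"0.png")
E
```

```text
0.0 [0.15865739 0.60418332 0.25251881] [ 1.28023626e-01  9.91770867e-01 -7.03512258e-04 -5.96759683e-05] 1.0015608903264468
scene nest [([0.527, -0.043, 0.026], 0.94)]
scene rail [([0.618, -0.004, 0.031], 0.96)]
scene pad_short []
scene pad_long_a [([0.518, -0.031, 0.035], 0.7), ([0.506, 0.004, 0.031], 0.69)]
scene plate [([0.572, -0.016, 0.017], 0.76), ([0.528, -0.064, 0.035], 0.41)]
scene spacer [([0.483, -0.247, 0.068], 0.83)]
scene stand [([0.479, -0.256, 0.02], 0.65)]
scene film_box [([0.602, 0.334, 0.047], 0.88)]
scene tube_rack [([0.746, 0.197, 0.046], 0.93)]
scene tape_roll [([0.698, -0.22, 0.022], 0.75)]
side nest [([0.54, -0.056, 0.02], 0.7)]
side rail [([0.7, -0.223, 0.015], 0.63), ([0.626, -0.009, 0.029], 0.59), ([0.477, -0.265, 0.02], 0.38)]
side pad_short [([0.478, -0.26, 0.058], 0.47)]
side pad_long_a [([0.522, -0.035, 0.033], 0.66), ([0.504, 0.002, 0.038], 0.62)]
side plate [([0.574, -0.017, 0.022], 0.63)]
side spacer [([0.484, -0.258, 0.058], 0.94), ([0.499, -0.0, 0.032], 0.48)]
side stand [([0.478, -0.264, 0.019], 0.58)]
side film_box [([0.608, 0.329, 0.038], 0.82)]
side tube_rack [([0.745, 0.185, 0.051], 0.64)]
side tape_roll [([0.701, -0.224, 0.013], 0.6)]
```

View pics/scene0.png

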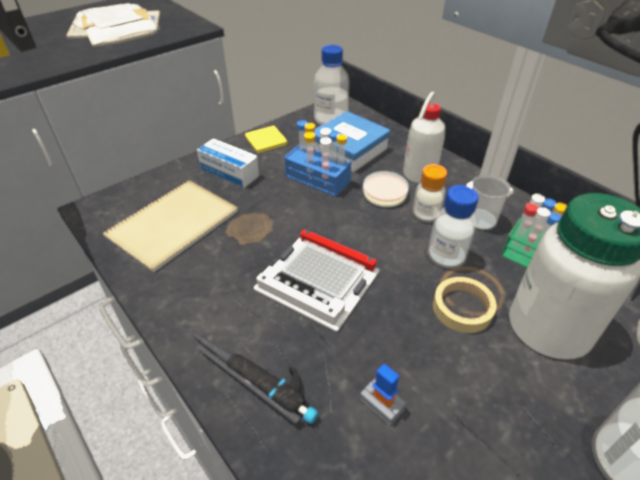

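View pics/side0.png

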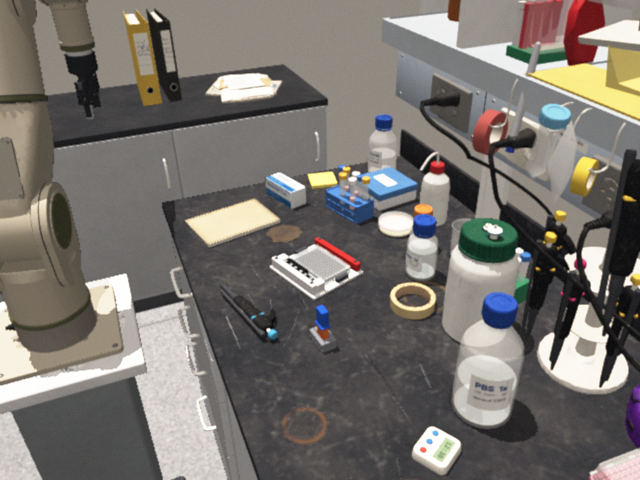

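The scene view shows the nest at about (318,280), with the red rail running from (302,235) to (375,265). The spacer and its stand are at (385,390). I'll get the yaw angles from depth.

Run:
```python
from h import *
for n in("scene","side"):
    p=camera(n); X=cloud(p); hsv=cv2.cvtColor(p["img"],cv2.COLOR_RGB2HSV)
    valid=(p["depth"]>0)
    def rect(m,name):
        pts=X[m][:,:2].astype(np.float32)*1000
        c,s,a=cv2.minAreaRect(pts); print(n,name,m.sum(),np.round(c,1),np.round(s,1),round(a,1))
    near=lambda c,r: valid&(np.hypot(X[...,0]-c[0],X[...,1]-c[1])<r)
    red=((hsv[...,0]<6)|(hsv[...,0]>174))&(hsv[...,1]>150)&near((.61,-.005),.12)
    rect(red&(X[...,2]>.026),"rail")
    w=X[red&(X[...,2]>.022)][:,:2]; d=np.linalg.svd(w-w.mean(0))[2][0]; print(" rail dir deg",np.degrees(np.arctan2(d[1],d[0])),w.mean(0))
    nest=near((.545,-.03),.14)&(X[...,2]>.004)
    rect(nest,"nest")
    sp=near((.48,-.255),.06)
    rect(sp&(X[...,2]>.083),"handle top"); print(X[sp][:,2].max())
    rect(sp&(X[...,2]>.004),"stand")
    rect(sp&(X[...,2]>.015)&(X[...,2]<.03),"stand top")
```

```text
scene rail 548 [623.3   6. ] [ 15.5 148.1] 18.4
 rail dir deg -71.5941077766343 [0.62248235 0.00138798]
scene nest 7139 [526.5 -31.4] [224.5 216.4] 19.1
scene handle top 252 [ 484.4 -244.1] [16.6 26.6] 4.5
0.0895071849193592
scene stand 1595 [ 468.2 -263.5] [70.5 99.2] 7.4
scene stand top 724 [ 484.1 -244. ] [34.2 55.2] 6.6
side rail 255 [625.1   1.9] [ 18.  151.4] 18.1
 rail dir deg -71.63021228181042 [ 0.62455407 -0.00229721]
side nest 3283 [548.9 -28.8] [254.9 268.2] 39.9
side handle top 90 [ 485.7 -245.7] [17.5 29.9] 8.3
0.08975998417505762
side stand 800 [ 474.7 -258.1] [103.9 106. ] 47.8
side stand top 300 [ 485.7 -246.8] [34.3 57.6] 6.1
```

Emit:
{"op": "carry_out", "data": {
  "deltas": [
    [-0.87, -0.87, 0, 0, 1],
    [-0.87, -0.87, 0, 0, 1],
    [-0.87, -0.87, 0, 0, 1],
    [-0.87, -0.87, 0, 0, 1]
  ]
}}

```text
clock: 1.7
position: [0.2551, 0.4417, 0.254]
ee_rot: [0.131, 0.991, 0.0, 0.001]
ft_force: [0.5, 0.5, 0.3]
grip_width: 1.002
grasp_force: 0.0
```

Emit:
{"op": "carry_out", "data": {
  "deltas": [
    [-0.87, -0.87, 0, 0, 1],
    [-0.87, -0.87, 0, 0, 1],
    [-0.87, -0.87, 0, 0, 1],
    [-0.87, -0.87, 0, 0, 1]
  ]
}}

```text
clock: 2.2
position: [0.347, 0.2828, 0.2538]
ee_rot: [0.131, 0.991, 0.0, 0.0]
ft_force: [0.0, 0.9, -0.6]
grip_width: 1.005
grasp_force: 0.0
```

Emit:
{"op": "carry_out", "data": {
  "deltas": [
    [-0.87, -0.87, 0, 0, 1],
    [-0.87, -0.87, 0, 0, 1],
    [-0.87, -0.87, 0, 0, 1],
    [-0.87, -0.87, 0, 0, 1]
  ]
}}

```text
clock: 2.7
position: [0.4396, 0.1237, 0.2536]
ee_rot: [0.131, 0.991, -0.0, 0.001]
ft_force: [0.5, 1.0, 0.9]
grip_width: 0.998
grasp_force: 0.0
```

Emit:
{"op": "carry_out", "data": {
  "deltas": [
    [-0.87, -0.87, 0, 0.77, 1],
    [-0.87, -0.87, 0, 0.77, 1],
    [-0.87, -0.87, 0, 0.77, 1],
    [-0.87, -0.87, 0, 0.77, 1]
  ]
}}

```text
clock: 3.2
position: [0.5324, -0.0354, 0.2531]
ee_rot: [0.326, 0.945, -0.001, 0.0]
ft_force: [0.4, 1.5, 0.2]
grip_width: 0.995
grasp_force: 0.0
```

Run:
```python
from h import *
p=camera("wrist"); save(p,"w1.png"); np.savez("w1.npz",**{k:np.asarray(p[k]) for k in p})
print(boxes_of("pad_short",p)[:1] and [(b["position"],b["conf"]) for b in boxes_of("pad_short",p)],[(b["position"],b["conf"]) for b in boxes_of("pad_long_a",p)],manip.get_obs()["joint_pos"])
```

```text
[([0.5281, -0.0653, 0.0334], 0.81)] [([0.5179, -0.0275, 0.0311], 0.93), ([0.5053, 0.0069, 0.0294], 0.61), ([0.4881, -0.2268, 0.0258], 0.42)] [-0.58273601  0.12798435  0.60916855  1.73628775 -0.0765482   1.30139856
  0.95733438]
```

View pics/w1.png

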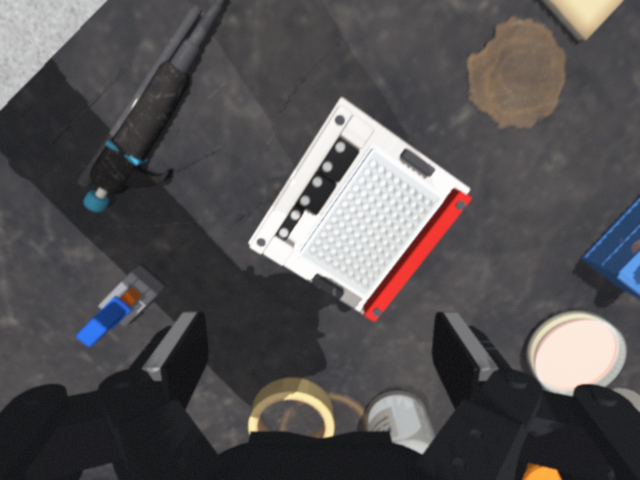

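The wrist view shows the pads at (340,155), (315,195) and (288,225); the last looks short. I'll rectify the pad plane into the nest frame to check that and to get the nest pose.

Run:
```python
from h import *
p=dict(np.load("w1.npz")); X=cloud(p); hsv=cv2.cvtColor(p["img"],cv2.COLOR_RGB2HSV)
near=(p["depth"]>0)&(np.hypot(X[...,0]-.62,X[...,1]-.0)<.12)
red=((hsv[...,0]<6)|(hsv[...,0]>174))&(hsv[...,1]>150)&near
c,s,a=cv2.minAreaRect(X[red&(X[...,2]>.024)][:,:2].astype(np.float32)*1000); print("rail",c,s,a, X[red][:,2].max())
th=np.radians(a if a<45 else a-90); c=np.array(c)
o=c-55*np.array([np.cos(th),np.sin(th)]); print("nest",o,np.degrees(th))
# warp at z=30mm: 5px/mm; columns y (+left), rows x(up=+x)
def warp(z,S=5):
    q=np.float32([[-90,-90],[70,-90],[70,90],[-90,90]])
    R=np.array([[np.cos(th),-np.sin(th)],[np.sin(th),np.cos(th)]])
    w=np.c_[(q@R.T+o)/1000,np.full(4,z)]
    uv=proj(p,w).astype(np.float32)
    dst=np.float32([[(90-y)*4,(70-x)*4] for x,y in q])
    return cv2.warpPerspective(p["img"],cv2.getPerspectiveTransform(uv,dst),(720,600 if 0 else 640))
W=warp(.030)[:600]
W=W.copy()
for x in(48,-38,-46,-57,-69): cv2.line(W,(0,(70-x)*4),(30,(70-x)*4),(0,255,0),1)
for y in(-36,0,36): cv2.line(W,((90-y)*4,560),((90-y)*4,599),(255,0,255),1)
cv2.imwrite("pics/warp1.png",W[...,::-1])
h=((hsv[...,0]>100)&(hsv[...,0]<130)&(hsv[...,1]>150))&(np.hypot(X[...,0]-.485,X[...,1]+.245)<.05)&(X[...,2]>.08)
print("handle top",cv2.minAreaRect(X[h][:,:2].astype(np.float32)*1000),h.sum())
```

```text
rail (624.574951171875, 5.0602264404296875) (14.594073295593262, 148.30780029296875) 18.197668075561523 0.03505822696169873
nest [572.32578922 -12.11606756] 18.197668075561527
handle top ((486.47711181640625, -245.20761108398438), (15.776260375976562, 25.501468658447266), 5.217685699462891) 577
```

View pics/warp1.png

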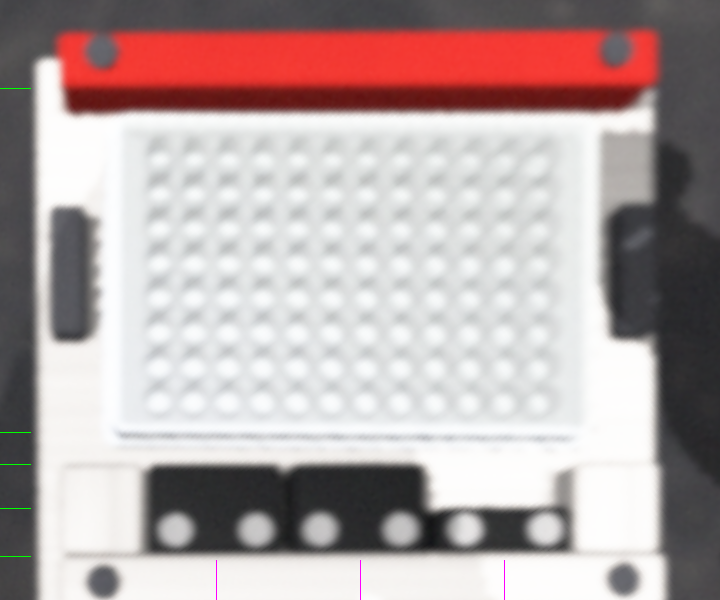

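Rectified, the nest pose fits well. The short pad is the right-hand one, at y = -36 mm, with its front edge at row 508. I'll go above the spacer.

Emit:
{"op": "carry_out", "data": {
  "deltas": [
    [-0.31, -0.645, 0, 0.765, 0],
    [-0.31, -0.645, 0, 0.765, 0],
    [-0.31, -0.645, 0, 0.765, 0]
  ],
  "force": 40
}}

```text
clock: 3.78
position: [0.5076, -0.1398, 0.2537]
ee_rot: [0.508, 0.861, 0.0, 0.0]
ft_force: [0.4, 1.2, -0.7]
grip_width: 0.498
grasp_force: 0.0
```

Emit:
{"op": "carry_out", "data": {
  "deltas": [
    [-0.536, -0.474, 0.4, 0.765, 0],
    [-0.536, -0.474, 0.4, 0.765, 0],
    [-0.536, -0.474, 0.4, 0.765, 0],
    [-0.536, -0.474, 0.4, 0.765, 0]
  ]
}}

```text
clock: 4.28
position: [0.4867, -0.2405, 0.1932]
ee_rot: [0.666, 0.746, 0.0, -0.0]
ft_force: [0.1, 0.2, -0.9]
grip_width: 0.501
grasp_force: 0.0
```

```bash
cat >> h.py <<'E'
from scipy.spatial.transform import Rotation as Ro
def delta(xy,z,yaw,o=None):
    "tool-frame fractions to bring TCP to world xy(mm), z(mm) with tool y axis at yaw deg"
    o=o or manip.get_obs(); R=Ro.from_quat(o["ee_rot"]).as_matrix()
    a=np.degrees(np.arctan2(R[1,1],R[0,1]))
    d=R.T@(np.array([xy[0],xy[1],z])/1000-o["position"])/.15
    return np.round(d,3), "spin",round((a-yaw)/30,3),"a",round(a,2)
E
python3 - <<'E'
from h import *
p=camera("wrist"); save(p,"w2.png"); X=cloud(p); hsv=cv2.cvtColor(p["img"],cv2.COLOR_RGB2HSV)
h=((hsv[...,0]>100)&(hsv[...,0]<130)&(hsv[...,1]>150))&(np.hypot(X[...,0]-.485,X[...,1]+.245)<.05)
print(X[h][:,2].max() if h.any() else 0)
h&=X[...,2]>.08
if h.sum()>5: print("handle top",cv2.minAreaRect(X[h][:,:2].astype(np.float32)*1000),h.sum())
s=(np.hypot(X[...,0]-.485,X[...,1]+.245)<.05)&(X[...,2]>.016)&(X[...,2]<.028)
if s.sum()>5: print("stand top",cv2.minAreaRect(X[s][:,:2].astype(np.float32)*1000),s.sum())
o=manip.get_obs(); print(o["position"],o["joint_pos"],o["clock"]); print(delta((486,-245),75,6))
E
```

```text
0.08877227403213481
handle top ((486.48468017578125, -246.23329162597656), (15.796603202819824, 26.067699432373047), 5.724008083343506) 1003
stand top ((486.5278015136719, -246.2694091796875), (33.67338180541992, 53.739173889160156), 5.492376327514648) 1599
[ 0.48696842 -0.24033224  0.19349479] [-0.3425749   0.24230143  0.82925376  1.7951171  -0.19327794  1.18752614
  0.65998516] 4.325
(array([-0.031, -0.011,  0.79 ]), 'spin', np.float64(0.02), 'a', np.float64(6.59))
```

View pics/w2.png

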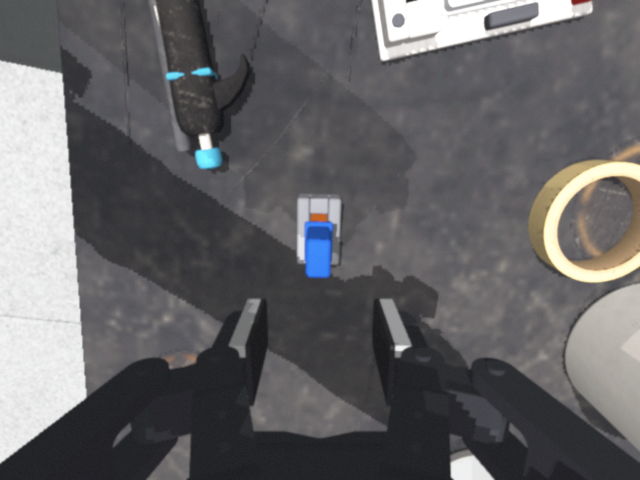

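The wrist view shows the handle at (318,250), centred between the fingers. I'll descend and grip.

Emit:
{"op": "carry_out", "data": {
  "deltas": [
    [-0.039, -0.008, 0.35, 0.033, 0],
    [-0.039, -0.008, 0.6, 0.033, 0],
    [-0.039, -0.008, 0.75, 0.033, 0],
    [-0.039, -0.008, 0.79, 0.033, 0],
    [-0.039, -0.008, 0.79, 0.033, 0],
    [-0.039, -0.008, 0.79, 0.033, -0.4],
    [-0.039, -0.008, 0.79, 0.033, -0.7],
    [-0.039, -0.008, 0.79, 0.033, -1],
    [-0.039, -0.008, 0.79, 0.033, -1],
    [-0.039, -0.008, 0.79, 0.033, -1]
  ],
  "force": 50
}}

```text
clock: 5.58
position: [0.4859, -0.2487, 0.0758]
ee_rot: [0.674, 0.739, 0.001, 0.001]
ft_force: [-0.1, 1.5, 7.4]
grip_width: 0.184
grasp_force: 48.9
```

Emit:
{"op": "carry_out", "data": {
  "deltas": [
    [0, 0, -0.1, 0, -1],
    [0, 0, -0.25, 0, -1],
    [0, 0, -0.5, 0, -1],
    [0, 0, -0.6, 0, -1],
    [0, 0, -0.6, 0, -1]
  ]
}}

```text
clock: 6.2
position: [0.4856, -0.2487, 0.1656]
ee_rot: [0.674, 0.739, 0.001, 0.001]
ft_force: [-0.6, -0.4, -1.6]
grip_width: 0.182
grasp_force: 49.2
```

Run:
```python
from h import *
o=manip.get_obs(); print(o["position"],o["ee_rot"],o["grip_width"],o["grasp_force"],o["clock"])
p=camera("wrist"); save(p,"w3.png"); X=cloud(p); hsv=cv2.cvtColor(p["img"],cv2.COLOR_RGB2HSV)
c=o["position"]
R=Ro.from_quat(o["ee_rot"]).as_matrix(); T=(X-c)@R*1000   # tool frame mm
n=(np.abs(T)<[60,40,95]).all(-1)
blue=(hsv[...,0]>100)&(hsv[...,0]<130)&(hsv[...,1]>150)&n
org=(hsv[...,0]>3)&(hsv[...,0]<18)&(hsv[...,1]>150)&n
for m,nm in((blue,"blue"),(org,"orange")):
    if m.sum(): print(nm,m.sum(),np.percentile(T[m],[1,50,99],axis=0).round(1).tolist())
```

```text
[ 0.48556745 -0.24874956  0.16556611] [6.73594295e-01 7.39100664e-01 6.89935222e-04 6.76981623e-04] 0.18183951428406567 49.215694069862366 6.2
blue 5312 [[-9.1, -8.4, -12.1], [11.4, 0.7, -10.0], [16.9, 9.4, 26.4]]
orange 514 [[14.6, -4.9, 34.5], [15.0, 0.7, 47.3], [15.5, 6.3, 65.8]]
```

View pics/w3.png

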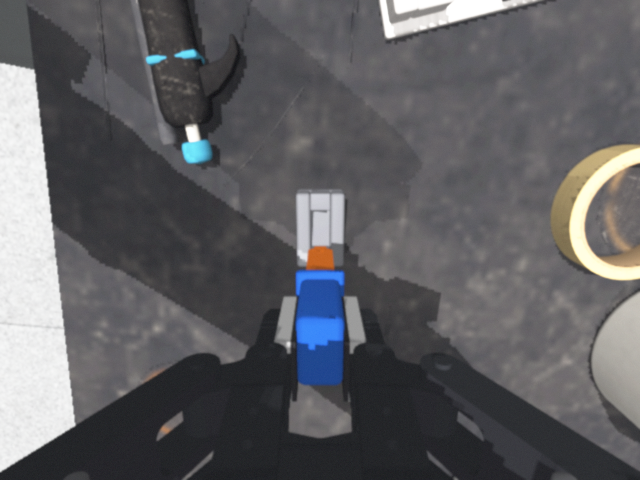

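The picture shows the spacer held straight and the stand's slot empty at (320,220). In the tool frame the blade centre is about (+2.0, +0.7) mm. I'll carry it to the nest.

Emit:
{"op": "carry_out", "data": {
  "deltas": [
    [0.3, 0.1, 0, -0.2, -1],
    [0.6, 0.22, 0, -0.43, -1],
    [0.8, 0.3, 0, -0.43, -1],
    [0.8, 0.3, 0, -0.43, -1]
  ]
}}

```text
clock: 6.75
position: [0.5189, -0.1218, 0.1632]
ee_rot: [0.584, 0.811, -0.0, -0.001]
ft_force: [-0.3, 0.4, 0.0]
grip_width: 0.18
grasp_force: 49.2
```

Run:
```python
from h import *
print(delta((536.8,-63.2),135,18.2))
```

```text
(array([0.333, 0.237, 0.188]), 'spin', np.float64(0.009), 'a', np.float64(18.48))
```

Emit:
{"op": "carry_out", "data": {
  "deltas": [
    [0.2, 0.15, 0.1, 0.009, -1],
    [0.333, 0.237, 0.16, 0.009, -1],
    [0.333, 0.237, 0.188, 0.009, -1],
    [0.333, 0.237, 0.188, 0.009, -1],
    [0.333, 0.237, 0.188, 0.009, -1]
  ]
}}

```text
clock: 7.38
position: [0.5369, -0.0677, 0.1368]
ee_rot: [0.589, 0.808, -0.0, 0.0]
ft_force: [-0.1, -0.1, -1.3]
grip_width: 0.177
grasp_force: 49.2
```

```bash
cat > look.py <<'E'
from h import *
import sys
o=manip.get_obs(); R=Ro.from_quat(o["ee_rot"]).as_matrix()
print(o["clock"],o["position"].round(4),"yaw",np.degrees(np.arctan2(R[1,1],R[0,1])).round(2),o["ft_force"])
p=camera("wrist"); np.savez(sys.argv[1]+".npz",**{k:np.asarray(p[k]) for k in p}); X=cloud(p); hsv=cv2.cvtColor(p["img"],cv2.COLOR_RGB2HSV)
near=(p["depth"]>0)&(np.hypot(X[...,0]-.62,X[...,1]-.0)<.12)
red=((hsv[...,0]<6)|(hsv[...,0]>174))&(hsv[...,1]>150)&near
c,s,a=cv2.minAreaRect(X[red&(X[...,2]>.024)][:,:2].astype(np.float32)*1000); th=a if a<45 else a-90
print("rail",np.round(c,1),np.round(s,1),round(th,2))
th=np.radians(18.2); O=np.array([572.3,-12.1]); M=np.array([[np.cos(th),-np.sin(th)],[np.sin(th),np.cos(th)]])
def warp(z):
    q=np.float32([[-90,-90],[70,-90],[70,90],[-90,90]])
    uv=proj(p,np.c_[(q@M.T+O)/1000,np.full(4,z)]).astype(np.float32)
    return cv2.warpPerspective(p["img"],cv2.getPerspectiveTransform(uv,np.float32([[(90-y)*4,(70-x)*4] for x,y in q])),(720,640))
Z=float(sys.argv[2]); W=warp(Z)[:600].copy()
for x in(48,-38,-46,-57,-69): cv2.line(W,(0,(70-x)*4),(30,(70-x)*4),(0,255,0),1)
cv2.imwrite("pics/%s.png"%sys.argv[1],W[...,::-1])
T=(X-o["position"])@R*1000; n=(np.abs(T)<[60,40,95]).all(-1)
N=(X[...,:2]*1000-O)@M
org=(hsv[...,0]>3)&(hsv[...,0]<18)&(hsv[...,1]>150)&n
print("orange tool",np.percentile(T[org],[1,50,99],axis=0).round(1).tolist())
pl=(np.abs(N[...,1])<62)&(np.abs(X[...,2]-.022)<.003)&(np.abs(N[...,0])<60)
print("plate top",cv2.minAreaRect(N[pl].astype(np.float32)))
E
python3 look.py w4 .022
```

```text
7.375 [ 0.5369 -0.0677  0.1368] yaw 17.83 [-0.09179068 -0.13809422 -1.30487305]
rail [624.6   4.9] [ 15.1 148.9] 18.41
orange tool [[14.5, -5.4, 34.6], [14.9, 0.4, 47.5], [15.4, 5.8, 65.1]]
plate top ((-5.195209503173828, -0.01892852783203125), (123.95765686035156, 109.11790466308594), 89.99828338623047)
```

View pics/w4.png

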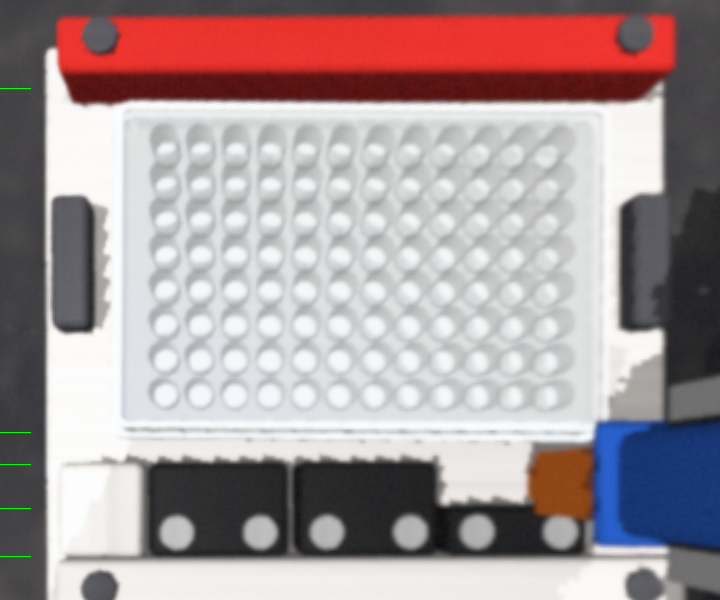

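The rectified wrist view shows the plate's near edge at rows 435–440 (x ≈ -40.5 mm) and the short pad's front at row ~505. That leaves about 16 mm of gap, centred at x ≈ -49. I'll correct the hover.

Run:
```python
from h import *
print(delta((537,-62.8),120,18.3))
```

```text
(array([0.03 , 0.01 , 0.113]), 'spin', np.float64(-0.015), 'a', np.float64(17.84))
```

Emit:
{"op": "carry_out", "data": {
  "deltas": [
    [0.03, 0.01, 0.06, -0.015, -1],
    [0.03, 0.01, 0.113, -0.015, -1],
    [0.03, 0.01, 0.113, -0.015, -1],
    [0.03, 0.01, 0.113, -0.015, -1],
    [0.03, 0.01, 0.113, -0.015, -1]
  ]
}}

```text
clock: 8.05
position: [0.5372, -0.0619, 0.1198]
ee_rot: [0.585, 0.811, 0.0, 0.0]
ft_force: [-0.3, 0.2, -2.1]
grip_width: 0.183
grasp_force: 49.2
```

```bash
cat > chk.py <<'E'
from h import *
# spacer centre in nest frame, from tool pose (offset tool 1.9,0.4) 
o=manip.get_obs(); R=Ro.from_quat(o["ee_rot"]).as_matrix()
th=np.radians(18.3); O=np.array([572.3,-12.1]); M=np.array([[np.cos(th),-np.sin(th)],[np.sin(th),np.cos(th)]])
c=o["position"]*1000+R@np.array([1.9,.4,0]); n=(c[:2]-O)@M
F=o["ft_force"]; print("clock",o["clock"],"spacer nest",n.round(2),"TCP z",c[2].round(2),"yaw",np.degrees(np.arctan2(R[1,1],R[0,1])).round(2),"tilt",np.degrees(np.arccos(-R[2,2])).round(2),"F nest",(F[:2]@M).round(2),F[2].round(2),"T",o["torque"].round(2))
E
python3 chk.py
```

```text
clock 8.05 spacer nest [-48.54 -34.34] TCP z 119.84 yaw 18.37 tilt 0.02 F nest [-0.22  0.29] -2.07 T [-0.03  0.    0.02]
```

Emit:
{"op": "carry_out", "data": {
  "deltas": [
    [-0.006, -0.003, 0.05, 0, -1],
    [-0.006, -0.003, 0.1, 0, -1],
    [-0.006, -0.003, 0.14, 0, -1],
    [-0.006, -0.003, 0.18, 0, -1],
    [-0.006, -0.003, 0.21, 0, -1],
    [-0.006, -0.003, 0.24, 0, -1],
    [-0.006, -0.003, 0.26, 0, -1],
    [-0.006, -0.003, 0.26, 0, -1]
  ]
}}

```text
clock: 9.05
position: [0.5368, -0.0628, 0.0804]
ee_rot: [0.585, 0.811, -0.0, -0.0]
ft_force: [0.4, -0.4, -0.4]
grip_width: 0.182
grasp_force: 49.2
```

```bash
python3 chk.py; python3 look.py w5 .022
python3 - <<'E'
from h import *
p=camera("side"); f=proj(p,np.array([.54,-.04,.03])); u,v=f.astype(int); im=p["img"][v-60:v+60,u-80:u+80]
p2=camera("scene"); u,v=proj(p2,np.array([.54,-.04,.03])).astype(int); im2=p2["img"][v-60:v+60,u-80:u+80]
cv2.imwrite("pics/sc5.png",cv2.resize(np.hstack([im,im2]),None,fx=2.5,fy=2.5,interpolation=cv2.INTER_CUBIC)[...,::-1])
E
```

```text
clock 9.05 spacer nest [-49.19 -35.07] TCP z 80.45 yaw 18.37 tilt 0.02 F nest [ 0.24 -0.51] -0.38 T [ 0.02  0.03 -0.03]
9.05 [ 0.5368 -0.0628  0.0804] yaw 18.37 [ 0.39100894 -0.40916158 -0.38246438]
rail [624.5   4.8] [ 15.  149.8] 18.33
orange tool [[14.3, -5.8, 34.7], [14.9, 0.0, 47.5], [19.1, 5.8, 65.8]]
plate top ((-5.087348937988281, -0.029216766357421875), (109.54830169677734, 123.98267364501953), 0.02842773124575615)
```

View pics/w5.png

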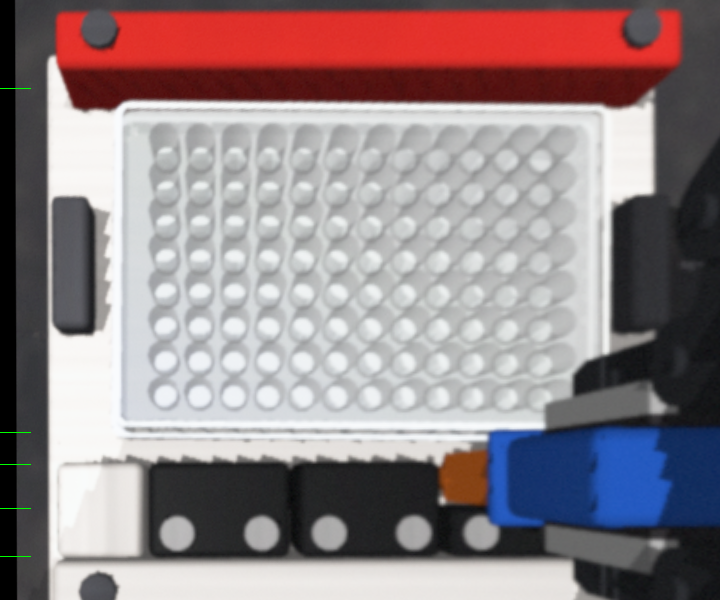

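The blade is in the gap between plate and pad (orange at (463,475)) and the contact forces are near zero. I'll lower it to the floor.

Emit:
{"op": "carry_out", "data": {
  "deltas": [
    [0, 0, 0.015, 0, -1],
    [0, 0, 0.025, 0, -1],
    [0, 0, 0.03, 0, -1],
    [0, 0, 0.032, 0, -1],
    [0, 0, 0.032, 0, -1]
  ]
}}

```text
clock: 9.82
position: [0.537, -0.0628, 0.0759]
ee_rot: [0.585, 0.811, 0.0, 0.0]
ft_force: [0.4, -0.2, -0.4]
grip_width: 0.178
grasp_force: 49.4
```

```bash
python3 chk.py
```

```text
clock 9.825 spacer nest [-49.01 -35.12] TCP z 75.91 yaw 18.37 tilt 0.01 F nest [ 0.36 -0.35] -0.41 T [ 0.01  0.1  -0.02]
```

Emit:
{"op": "carry_out", "data": {
  "deltas": [
    [0, 0, 0.003, 0, -1],
    [0, 0, 0.006, 0, -1],
    [0, 0, 0.006, 0, -1]
  ]
}}

```text
clock: 10.2
position: [0.5373, -0.0629, 0.0758]
ee_rot: [0.585, 0.811, 0.0, 0.0]
ft_force: [-3.4, 0.2, 10.8]
grip_width: 0.176
grasp_force: 50.8
```

```bash
python3 chk.py
```

```text
clock 10.2 spacer nest [-48.75 -35.31] TCP z 75.8 yaw 18.37 tilt 0.05 F nest [-3.16  1.24] 10.81 T [0.06 0.82 0.05]
```

Floor contact at TCP z = 75.8. I'll ease the downforce, then push towards the rail.

Emit:
{"op": "carry_out", "data": {
  "deltas": [
    [0, 0, -0.004, 0, -1],
    [0, 0.006, -0.004, 0, -1],
    [0, 0.012, -0.004, 0, -1],
    [0, 0.018, -0.004, 0, -1],
    [0, 0.023, -0.004, 0, -1],
    [0, 0.026, -0.004, 0, -1],
    [0, 0.026, -0.004, 0, -1]
  ]
}}

```text
clock: 11.08
position: [0.5408, -0.0618, 0.0759]
ee_rot: [0.585, 0.811, 0.0, 0.0]
ft_force: [-1.4, 0.0, 6.7]
grip_width: 0.18
grasp_force: 50.2
```

```bash
python3 chk.py
```

```text
clock 11.075 spacer nest [-45.13 -35.37] TCP z 75.85 yaw 18.36 tilt 0.01 F nest [-1.36  0.48] 6.73 T [-0.15  0.54 -0.  ]
```

Emit:
{"op": "carry_out", "data": {
  "deltas": [
    [0, 0.003, -0.002, 0, -1],
    [0, 0.006, -0.002, 0, -1],
    [0, 0.008, -0.002, 0, -1],
    [0, 0.008, -0.002, 0, -1]
  ]
}}

```text
clock: 11.58
position: [0.5418, -0.0612, 0.0759]
ee_rot: [0.585, 0.811, 0.0, 0.0]
ft_force: [-1.4, -0.5, 3.6]
grip_width: 0.183
grasp_force: 49.9
```

```bash
python3 chk.py
```

```text
clock 11.575 spacer nest [-43.96 -35.15] TCP z 75.87 yaw 18.38 tilt 0.0 F nest [-1.53 -0.04] 3.61 T [-0.19  0.37 -0.01]
```

Emit:
{"op": "carry_out", "data": {
  "deltas": [
    [0, 0.003, 0, 0, -1],
    [0, 0.006, 0, 0, -1],
    [0, 0.006, 0, 0, -1]
  ]
}}

```text
clock: 11.95
position: [0.5427, -0.0608, 0.0759]
ee_rot: [0.585, 0.811, 0.0, 0.0]
ft_force: [-1.2, -0.5, 4.4]
grip_width: 0.176
grasp_force: 50.0
```

```bash
python3 chk.py
```

```text
clock 11.95 spacer nest [-43.02 -35.08] TCP z 75.87 yaw 18.38 tilt 0.0 F nest [-1.27 -0.11] 4.41 T [-0.26  0.43 -0.02]
```

Emit:
{"op": "carry_out", "data": {
  "deltas": [
    [0, 0.003, 0, 0, -1],
    [0, 0.006, 0, 0, -1],
    [0, 0.006, 0, 0, -1]
  ]
}}

```text
clock: 12.32
position: [0.5431, -0.0607, 0.0759]
ee_rot: [0.585, 0.811, -0.0, -0.0]
ft_force: [-3.8, -2.8, 6.4]
grip_width: 0.183
grasp_force: 50.4
```

```bash
python3 chk.py; python3 look.py w6 .022
```

```text
clock 12.325 spacer nest [-42.62 -35.09] TCP z 75.87 yaw 18.37 tilt 0.06 F nest [-4.5  -1.48] 6.41 T [-0.31  1.13  0.04]
12.325 [ 0.5431 -0.0607  0.0759] yaw 18.37 [-3.81065101 -2.81596043  6.41203877]
rail [624.7   4.9] [ 15.2 149.7] 18.45
orange tool [[14.4, -5.1, 34.7], [14.9, -0.0, 47.4], [16.2, 5.4, 65.2]]
plate top ((-5.221340179443359, 0.01190948486328125), (123.97577667236328, 109.45025634765625), 89.9905776977539)
```

View pics/w6.png

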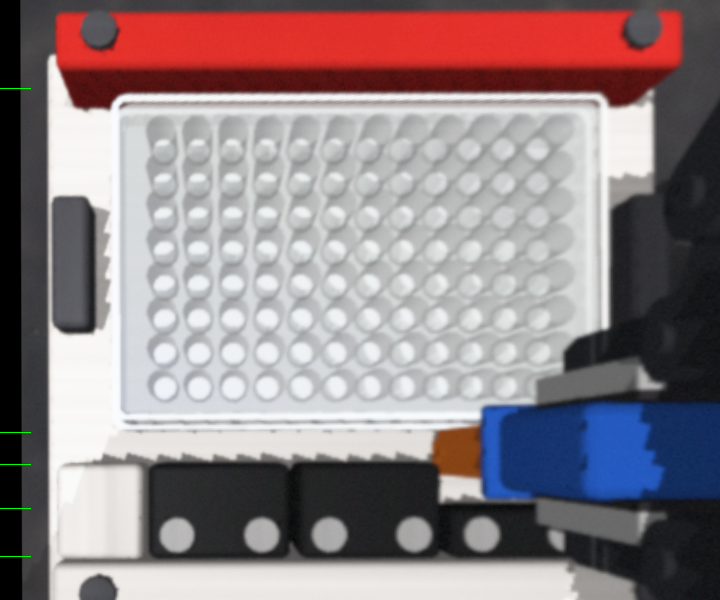

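The plate's far edge is now level at row ~96 at both ends, and the resisting force has risen to 4.5 N. I'll press slightly more to confirm it is firmly seated.

Emit:
{"op": "carry_out", "data": {
  "deltas": [
    [0, 0.002, 0, 0, -1],
    [0, 0.003, 0, 0, -1],
    [0, 0.003, 0, 0, -1],
    [0, 0.003, 0, 0, -1],
    [0, 0.003, 0, 0, -1],
    [0, 0.003, 0, 0, -1]
  ]
}}

```text
clock: 13.12
position: [0.5431, -0.0607, 0.0758]
ee_rot: [0.585, 0.811, -0.0, -0.001]
ft_force: [-6.1, -1.6, 8.9]
grip_width: 0.18
grasp_force: 50.6
```

```bash
python3 chk.py
python3 - <<'E'
from h import *
a=dict(np.load("w6.npz")); p=camera("wrist")
th=np.radians(18.3); O=np.array([572.3,-12.1]); M=np.array([[np.cos(th),-np.sin(th)],[np.sin(th),np.cos(th)]])
def strip(p):  # 10 px/mm view of rail/plate edge at plate-top height
    q=np.float32([[34,-70],[60,-70],[60,70],[34,70]])
    uv=proj(p,np.c_[(q@M.T+O)/1000,np.full(4,.022)]).astype(np.float32)
    return cv2.warpPerspective(p["img"],cv2.getPerspectiveTransform(uv,np.float32([[(70-y)*5.5,(60-x)*10] for x,y in q])),(770,260))
w5=dict(np.load("w5.npz"))
cv2.imwrite("pics/edge.png",np.vstack([strip(w5),strip(p)])[...,::-1])
E
```

```text
clock 13.125 spacer nest [-42.55 -35.1 ] TCP z 75.84 yaw 18.36 tilt 0.1 F nest [-6.31  0.38] 8.86 T [-0.37  1.56  0.06]
```

View pics/edge.png

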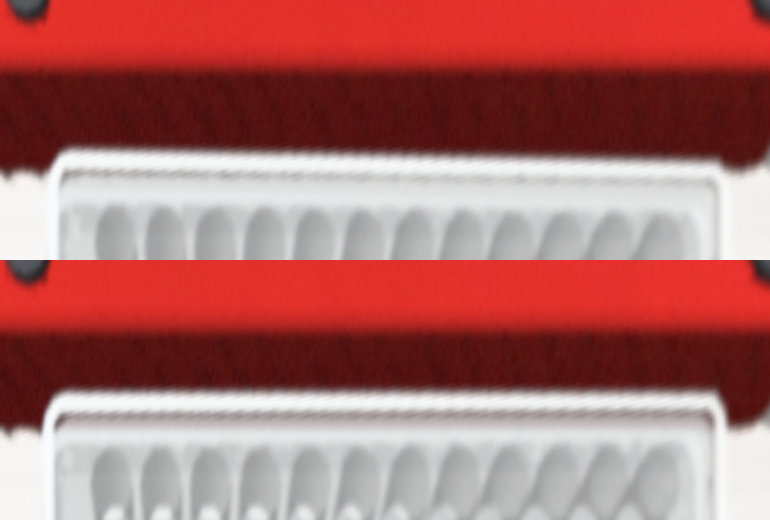

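The plate edge, tilted before (rows 150 to 160), is now parallel to the rail (row 393 at both ends). The blade no longer advances and pushes with about 6 N, so I'll hand in.

```bash
python3 -c "
from workcell import ticket; print(ticket.hand_in())"
```

```text
the job is handed in; nothing more can be done
None
```

I handed the job in with the plate square and flush against the red rail. The gripper still holds the spacer upright on the nest floor at the short pad (y = -36 mm), pressing at about 6 N. It took about 13 s of the 32 s.

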